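# Bring the red-lidded jar round on the lazy Susan

## Robot

A 6-joint arm with a two-finger parallel gripper is mounted at the origin on the work surface. World frame = base frame: x ahead of the robot, y to its left, z up, the work surface at z = 0. Lengths are in m, angles in rad, forces in N, time in s.
With the tool pointing down it reaches from about 0.3 to 0.95 m from the base axis. Payload 3.1 kg.
Tool frame: the origin (TCP) lies between the finger pads, 19 mm behind the fingertips; this is the grasp point; z points along the fingers, y is the line along which they close (so a half turn about z gives the same grasp; the last joint's range is limited). The gripper opens to 85 mm and grips with 20 to 120 N. Pads are 22 mm wide; open, the fingers measure 114 mm over their backs; the gripper's body (76 mm by 85 mm) begins 54 mm behind the grasp point. The pads swing forward as they close: fully open they stand 13 mm farther back than shut.
Start: joints at [1.053, 0.308, 1.634, -0, 1.2, -0.07], TCP at [0.271, 0.563, 0.25] pointing down, gripper open.
Joint ranges: [-3.06, 3.06], [-0.79, 1.96], [0.05, 2.63], [-1.19, 4.34], [0.05, 2.64], [-2.94, 2.94]. Speed limits (rad/s): [2.79, 2.79, 3.14, 3.14, 3.14, 3.14].

## Interface

Orientations are given as a 3x3 rotation matrix whose columns are the frame's x, y, z axes.
In Python, from station import manip gives the robot as it stands. The module is installed in compiled form; this text tells all that it offers.
- The arm moves only by the tool jog_arm, never from a script. Its arguments are lists of equal length, an entry for each row: "offset": the shift along the world's x, y, z normalised to -1 to 1, where 1 is 0.8 m, a list of three; "delta_rot": the turn, a rotation vector about the world's x, y, z normalised to -1 to 1, where 1 is pi rad, a list of three. A call has 1 to 5 rows; each row is the pose to reach, as a shift and turn from the pose commanded when the call began, turning the shorter way round; what a row does not reach only later rows make up. A row lasts 1/10 s, in which the tool goes at most 50 mm and 8.59 degrees, less where a joint would pass 70% of its speed; a pose out of reach is approached as far as the arm can. A call with a number of a shift or a turn outside -1 to 1 is refused whole. A call with a gripper value outside its range is refused whole. "grip" is the opening, from 0 (shut) to 1 (fully open), set as the call begins (left out, the last holds). The fingers move at their own pace and stop on an object; "force" is the grip in N (left out, the last holds). Time passes only in rows, so rows that repeat a pose let the fingers close. It gives the time, the measured TCP pose, the force, the opening and the grip force at its end, in the units of the state.
- manip.observe(): the state, without advancing time (a new reading comes with each control period).
- manip.grab_frame(name): name is "scene" or "top"; returns a dict with "frame" (384x512x3 uint8, red, green, blue), "z_map" (384x512 float32, m along the optical axis (not along the pixel's ray), 0 where there is no reading), "fx", "fy", "cx", "cy" (pixels), "origin" and "rotation" of the camera in the world. Camera axes: x right, y down, z forward; pixel columns grow to the right and rows downward; lengths in m; the calibration is good to about 2 mm. A picture is of the moment at which its call begins.
- manip.finish_job(): hands the job in; it is judged then, once.
Trained networks look in the newest picture that a camera, given by its name, has taken for a name from the list of things; names that differ only in an ending like _2 or _b are one class to them, and where a whole thing is asked for, a point or a joint stands for the part that bears it (a point fixed in the world has none). Each returns a list of dicts, best first, with "confidence" (0 to 1); they miss things now and then, are a little off and sometimes report something else, mostly with a low value. They report only what shows in the picture. A call takes as long as a camera call.
- manip.cut_out(camera, query): "mask" (384x512 bool, what is visible of it) and "xy" ([column, row] in pixels, amid what is visible of it).
The state is a dict: "time_s": time; "joint_pos": joint angles; "joint_vel": joint speeds; "tau": joint torques, N m; "position": TCP position; "orientation": TCP orientation; "wrist_force": force on the tool from outside, world axes, zero at the start; "torque": the same for the moment, N m; "finger_gap": opening from 0.0 (shut) to 1.0 (fully open); "grip_force": force on a finger pad.
Only numpy, scipy, OpenCV 4.12 (cv2) and the standard library are available. Lean on these libraries where they do the work, as an engineer would, in place of code of your own. Each camera call takes 0.05 s, during which the arm holds its last target. There are 200 camera calls.

## Task

The jar with the red lid stands towards the back of the stone lazy Susan. Turn the lazy Susan with a fingertip pushed sideways against its rim until that jar is at the very front, straight towards the robot: one unbroken turn at an easy pace, the finger kept on the rim with a light push of a few newtons all the way until the stone has come to rest under it, so that it never runs free, never stops half-way and is never pressed hard. The rim can only be reached along the front, so let the last part of the turn slide past under the finger. Then take the finger away and leave everything on the Susan standing and the kettle and canister beside it undisturbed.

Things in the scene. Friction and masses are not known exactly. Their poses are not given: they have to be found in the camera images.
- susan: Low dark steel foot of the lazy Susan, 115 mm radius, fixed to the worktop; origin on the worktop on the vertical bearing axis, x pointing away from the robot, y to its left, z up. The stone top turns on it about this axis. The front of the lazy Susan is the side towards the robot (-x of this frame).
- tray (a joint): Angle of the stone top about the bearing axis, rad, counter-clockwise from above positive, no stops. Solid marble, nominal 10.2 kg; moment of inertia with the jars nominally 0.214 kg m2. Very free ball bearing (friction torque 0.012 N m): let go, it runs on for many seconds. Friction coefficient of the fingertips on the rim about 1. An easy pace is about 1 rad/s, at most 1.9.
- tray_rim (a point): Centre of the stone top, on the bearing axis at mid thickness, 45 mm above the worktop. The stone is a round slab with an upright rim of 200 mm radius, from 30 to 60 mm above the worktop. The jars stand on a cork inlay in it, 126 mm radius, top 61.5 mm above the worktop.
- red_jar: Clear glass jar with a red plastic lid, 68 mm diameter, 95 mm tall, 0.4 kg, standing loose on the cork in the back half, left or right, 60 to 90 mm from the bearing axis. Origin at the centre of its underside, z up.
- oil: Green glass oil bottle, 56 mm diameter, 165 mm tall, 0.42 kg, standing loose on the cork at the front. Origin at the centre of its underside, z up.
- spice_jar: Amber spice jar with white lid, 56 mm diameter, 105 mm tall, 0.28 kg, standing loose on the cork in the back half, beside the red-lidded jar. Origin at the centre of its underside, z up.
- kettle: Steel kettle on a black base, 170 mm diameter, 230 mm tall, its spout to the robot, standing close beside the lazy Susan on its left (+y), about 45 mm from the rim. Origin at the centre of its underside.
- canister: White ceramic canister with wooden lid, 114 mm diameter, 182 mm tall, standing close beside the lazy Susan on its right (-y), about 40 mm from the rim. Origin at the centre of its underside.

How it is judged:
By the outcome, as a careful person would: the job done as asked, in the order asked, and still so for the second after the job is handed in, with the robot touching nothing.
It also fails if it takes over 48 s, if anything falls off the work surface, if the arm or the gripper's body presses on something with over 40 N, if the wrist force passes 120 N, or if a joint passes its speed limit or range.

## Working session

There is one attempt and no reset: what is moved stays moved. The work goes in short steps, Python scripts to look and compute and a tool call to move; the robot and the scene stay as the last step left them, time stands still between calls to the robot, and variables do not carry over. Pictures are saved under pics/ and viewed, at most 10 in all, crops included, and the job is handed in when it is done.

Besides the shell and the picture viewer there is one more tool, called after "Request:" as name(argument=value, ...) on one line, values as JSON. jog_arm: Moves the arm, as the interface text tells. Scaled input: -1 to 1 covers 0.8 m each way for a shift and pi rad each way for a turn. Its arguments: {"type":"object","properties":{"offset":{"type":"array"},"delta_rot":{"type":"array"},"grip":{"type":"number"},"force":{"type":"number"}},"required":["offset","delta_rot"]}

```bash
mkdir -p pics; cat > h.py <<'E'
import numpy as np, cv2
from station import manip
def pts(f,m):
    v,u=np.nonzero(m&(f["z_map"]>0)); z=f["z_map"][v,u]
    p=np.c_[(u-f["cx"])/f["fx"]*z,(v-f["cy"])/f["fy"]*z,z]
    return p@np.array(f["rotation"]).T+np.array(f["origin"])
def look(cam,names):
    f=manip.grab_frame(cam); out={}
    for n in names:
        r=manip.cut_out(cam,n)
        if r: out[n]=(r[0]["confidence"],r[0]["xy"],pts(f,np.array(r[0]["mask"])))
    return f,out
E
python3 - <<'E'
from h import *
np.set_printoptions(precision=3,suppress=True)
N=["susan","tray","red_jar","oil","spice_jar","kettle","canister"]
for c in ["top","scene"]:
    f,o=look(c,N); cv2.imwrite(f"pics/{c}0.png",f["frame"][:,:,::-1])
    print(c,f["origin"])
    for n,(cf,xy,p) in o.items():
        t=p[p[:,2]>np.percentile(p[:,2],95)-.012]
        mn,mx=np.percentile(t,[1,99],axis=0)
        print(n,round(cf,2),xy,"all",np.percentile(p,[1,99],axis=0).ravel(),"topcentre",(mn+mx)/2,mx-mn)
s=manip.observe();print(s)
E
```

```text
top [0.485 0.053 1.085]
susan 0.65 [244.2, 176.7] all [0.673 0.025 0.077 0.733 0.09  0.161] topcentre [0.706 0.059 0.156] [0.055 0.055 0.012]
tray 0.78 [266.9, 202.0] all [ 0.472 -0.197  0.057  0.844  0.176  0.066] topcentre [ 0.658 -0.01   0.061] [0.372 0.372 0.009]
red_jar 0.89 [245.2, 177.2] all [0.673 0.028 0.065 0.734 0.09  0.161] topcentre [0.706 0.059 0.156] [0.056 0.055 0.012]
oil 0.88 [273.8, 216.8] all [ 0.57  -0.046  0.062  0.622  0.017  0.23 ] topcentre [ 0.597 -0.01   0.227] [0.023 0.025 0.007]
spice_jar 0.84 [295.4, 176.5] all [ 0.674 -0.096  0.069  0.724 -0.046  0.171] topcentre [ 0.701 -0.074  0.166] [0.047 0.045 0.01 ]
kettle 0.92 [147.3, 220.4] all [ 0.519  0.244 -0.     0.708  0.407  0.232] topcentre [0.61  0.319 0.218] [0.168 0.109 0.031]
canister 0.63 [385.9, 213.1] all [ 0.554 -0.432 -0.001  0.665 -0.258  0.184] topcentre [ 0.608 -0.312  0.172] [0.107 0.107 0.025]
scene [ 1.267 -0.209  0.92 ]
susan 0.85 [234.2, 217.1] all [ 0.476 -0.201  0.035  0.855  0.177  0.067] topcentre [ 0.664 -0.012  0.062] [0.374 0.374 0.01 ]
tray 0.61 [235.5, 218.7] all [ 0.477 -0.2    
[... 533 characters left out ...]
re [0.611 0.318 0.218] [0.171 0.113 0.032]
canister 0.89 [108.8, 218.3] all [ 0.541 -0.375  0.001  0.663 -0.259  0.183] topcentre [ 0.61  -0.312  0.171] [0.107 0.106 0.027]
{'time_s': 0.8, 'joint_pos': array([ 1.053,  0.308,  1.634,  0.   ,  1.2  , -0.07 ]), 'joint_vel': array([-0.001,  0.001, -0.001,  0.   , -0.   , -0.   ]), 'tau': array([  0.001, -41.522, -27.706,  -0.   ,   0.   ,  -0.   ]), 'position': array([0.271, 0.563, 0.25 ]), 'orientation': array([[-0.901,  0.433,  0.   ],
       [ 0.433,  0.901,  0.   ],
       [ 0.   ,  0.   , -1.   ]]), 'wrist_force': array([-0.958,  0.254, -1.204]), 'torque': array([-0.024,  0.003,  0.047]), 'grip_force': 0.0, 'finger_gap': 0.9994066616903369}
```

View pics/top0.png

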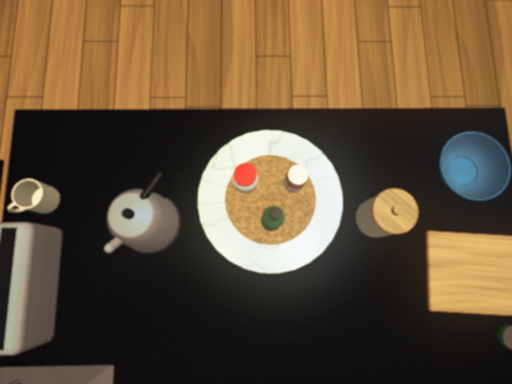

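```bash
python3 - <<'E'
from h import *
from scipy.optimize import least_squares
np.set_printoptions(precision=4,suppress=True)
for c in ["top","scene"]:
    f=manip.grab_frame(c)
    P=pts(f,np.ones((384,512),bool))
    r=np.hypot(P[:,0]-.66,P[:,1]+.01)
    s=P[(P[:,2]>.045)&(P[:,2]<.066)&(r<.22)&(r>.15)]
    # outer boundary by angle
    a=np.arctan2(s[:,1]+.01,s[:,0]-.66); rr=np.hypot(s[:,1]+.01,s[:,0]-.66)
    b=np.floor(a/np.radians(5)); E=[]
    for k in np.unique(b): i=np.where(b==k)[0]; E.append(s[i[np.argsort(rr[i])[-2:]]])
    E=np.vstack(E)[:,:2]
    q=least_squares(lambda q:np.hypot(E[:,0]-q[0],E[:,1]-q[1])-q[2],[.66,-.01,.2],loss='soft_l1',f_scale=.002)
    print(c,q.x,len(E))
E
```

```text
top [ 0.6586 -0.0104  0.1983] 144
scene [ 0.6586 -0.0105  0.1988] 142
```

The top view shows the stone centred at about (270,200), with the red lid at (245,178), spice jar at (297,177) and oil at (273,217). The kettle is on the left at (145,222), its spout turned away from the stone, and the canister is on the right at (395,210). The shortest way is about 125° counter-clockwise, so the finger sweeps the front from left to right.

```bash
cat > plan.py <<'E'
import numpy as np, json, os
from scipy.spatial.transform import Rotation as Ro
C=np.array([.6588,-.0105]); R0=.2+.0145
def pose(th,rad,z=.052,lean=15):
    a=np.radians(th); n=np.array([np.cos(a),np.sin(a),0]); t=np.array([-n[1],n[0],0])
    l=np.radians(lean*(180-th)/62.5)
    zz=-np.cos(l)*np.array([0,0,1.])-np.sin(l)*t; y=-n; x=np.cross(y,zz)
    return np.r_[C+n[:2]*rad,z], np.c_[x,y,zz]
def load(): d=json.load(open('cmd.json')); return np.array(d[0]),np.array(d[1])
def rows(poses):
    p0,r0=load(); O=[];D=[]
    for p,r in poses:
        o=np.round((p-p0)/.8,4); d=np.round(Ro.from_matrix(r@r0.T).as_rotvec()/np.pi,4)
        O.append((o+0.).tolist());D.append((d+0.).tolist())
    json.dump([(p0+np.array(O[-1])*.8).tolist(),(Ro.from_rotvec(np.array(D[-1])*np.pi).as_matrix()@r0).tolist()],open('cmd.json','w'))
    print(json.dumps(O).replace(' ',''));print(json.dumps(D).replace(' ',''))
E
python3 - <<'E'
from plan import *
from station import manip
s=manip.observe(); json.dump([s['position'].tolist(),s['orientation'].tolist()],open('cmd.json','w'))
p,r=pose(118,R0+.012)
rows([(np.array([.43,.19,.25]),r)])
rows([(np.array([.48,p[1],.052]),r)])
rows([(p,r)]); print(p)
E
```

```text
[[0.1992,-0.4667,0.0]]
[[0.102,0.0021,-0.6972]]
[[0.0625,-0.0006,-0.2475]]
[[0.0,0.0,0.0]]
[[0.0906,0.0,0.0]]
[[0.0,0.0,0.0]]
[0.55246469 0.18948763 0.052     ]
```

Request:
jog_arm(offset=[[0.0664,-0.1556,0],[0.0664,-0.1556,0],[0.0664,-0.1556,0],[0.0664,-0.1556,0],[0.0664,-0.1556,0]], delta_rot=[[0.034,0.0007,-0.2324],[0.034,0.0007,-0.2324],[0.034,0.0007,-0.2324],[0.034,0.0007,-0.2324],[0.034,0.0007,-0.2324]], grip=0, force=60)

```text
time_s: 1.4
position: [0.3245, 0.4376, 0.2502]
orientation: [[-0.376, 0.926, 0.036], [0.923, 0.371, 0.099], [0.078, 0.071, -0.994]]
wrist_force: [0.8, 0.0, 0.7]
finger_gap: 0.141
grip_force: 0.0
```

Request:
jog_arm(offset=[[0.0664,-0.1556,0],[0.0664,-0.1556,0],[0.0664,-0.1556,0],[0.0664,-0.1556,0],[0.0664,-0.1556,0]], delta_rot=[[0.034,0.0007,-0.2324],[0.034,0.0007,-0.2324],[0.034,0.0007,-0.2324],[0.034,0.0007,-0.2324],[0.034,0.0007,-0.2324]])

```text
time_s: 1.9
position: [0.3776, 0.313, 0.2502]
orientation: [[0.332, 0.934, 0.128], [0.925, -0.349, 0.147], [0.182, 0.07, -0.981]]
wrist_force: [0.2, 0.3, 0.4]
finger_gap: 0.001
grip_force: 0.0
```

Request:
jog_arm(offset=[[0.0664,-0.1555,0],[0.0664,-0.1555,0],[0.0664,-0.1555,0],[0.0664,-0.1555,0],[0.0664,-0.1555,0]], delta_rot=[[0.034,0.0007,-0.2324],[0.034,0.0007,-0.2324],[0.034,0.0007,-0.2324],[0.034,0.0007,-0.2324],[0.034,0.0007,-0.2324]])

```text
time_s: 2.4
position: [0.4306, 0.1885, 0.2502]
orientation: [[0.857, 0.461, 0.228], [0.445, -0.887, 0.12], [0.258, -0.001, -0.966]]
wrist_force: [0.2, -0.7, -0.1]
finger_gap: -0.001
grip_force: 0.0
```

Request:
jog_arm(offset=[[0,0,0],[0,0,0]], delta_rot=[[0,0,0],[0,0,0]])

```text
time_s: 2.6
position: [0.43, 0.1901, 0.2502]
orientation: [[0.852, 0.472, 0.227], [0.456, -0.881, 0.121], [0.257, 0.001, -0.966]]
wrist_force: [0.2, 0.2, -0.2]
finger_gap: -0.002
grip_force: 0.0
```

```bash
python3 - <<'E'
from plan import *
from station import manip
np.set_printoptions(precision=4,suppress=True)
s=manip.observe(); p,r=pose(118,R0+.012)
print(s['time_s'],s['position'],s['finger_gap'],s['joint_pos'],s['wrist_force'],Ro.from_matrix(r@s['orientation'].T).as_rotvec()/np.pi)
# take observed as commanded (settled)
json.dump([s['position'].tolist(),s['orientation'].tolist()],open('cmd.json','w'))
rows([(np.array([.48,p[1],.052]),r)])
rows([(p,r)])
E
```

```text
2.6 [0.43   0.1901 0.2502] -0.001724540473187192 [ 0.2913 -0.1509  2.1503  0.0654  0.8883  1.3354] [ 0.2036  0.2433 -0.2139] [ 0.0001  0.0001 -0.001 ]
[[0.0625,-0.0008,-0.2477]]
[[0.0001,0.0001,-0.001]]
[[0.0906,0.0,0.0]]
[[0.0,0.0,0.0]]
```

Request:
jog_arm(offset=[[0.0625,-0.0008,-0.2477],[0.0625,-0.0008,-0.2477],[0.0625,-0.0008,-0.2477],[0.0625,-0.0008,-0.2477],[0.0625,-0.0008,-0.2477]], delta_rot=[[0.0001,0.0001,-0.001],[0.0001,0.0001,-0.001],[0.0001,0.0001,-0.001],[0.0001,0.0001,-0.001],[0.0001,0.0001,-0.001]])

```text
time_s: 3.1
position: [0.474, 0.1878, 0.0429]
orientation: [[0.858, 0.469, 0.209], [0.454, -0.883, 0.116], [0.239, -0.004, -0.971]]
wrist_force: [-1.5, -0.1, -0.1]
finger_gap: -0.002
grip_force: 0.0
```

Request:
jog_arm(offset=[[0.02,0,0],[0.05,0,0],[0.08,0,0],[0.0906,0,0],[0.0906,0,0]], delta_rot=[[0,0,0],[0,0,0],[0,0,0],[0,0,0],[0,0,0]])

```text
time_s: 3.6
position: [0.5548, 0.1899, 0.0544]
orientation: [[0.853, 0.467, 0.231], [0.451, -0.884, 0.121], [0.261, 0.001, -0.965]]
wrist_force: [-0.8, -0.9, 0.5]
finger_gap: -0.002
grip_force: 0.0
```

```bash
python3 - <<'E'
from plan import *
from h import *
np.set_printoptions(precision=4,suppress=True)
s=manip.observe(); print(s['time_s'],s['position'],s['joint_pos'],s['wrist_force'],load()[0])
for c in ['top','scene']:
    f,o=look(c,['red_jar']); 
    if c=='scene': cv2.imwrite("pics/s1.png",f['frame'][60:330,30:470,::-1])
    for n,(cf,xy,p) in o.items():
        t=p[p[:,2]>.14]; q=np.percentile(t,[1,99],axis=0).mean(0)-np.r_[C,0]; print(cf,q,np.degrees(np.arctan2(q[1],q[0])))
n=pose(118,1)[1][:,1]; print(s['wrist_force']@n)
E
```

```text
3.6 [0.5548 0.1899 0.0544] [0.221  0.3924 2.0201 0.1475 0.4783 1.183 ] [-0.7814 -0.8675  0.5258] [0.5524 0.1895 0.052 ]
0.74 [0.0473 0.0693 0.1533] 55.67392210643504
0.91 [0.049  0.0675 0.1514] 54.044242680355936
0.39909334330569934
```

View pics/s1.png

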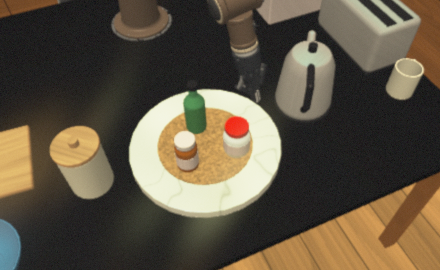

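The picture shows the finger standing free just outside the rim at about (258,95) in the crop, beside the kettle, with nothing disturbed. Next I close in slowly.

```bash
python3 - <<'E'
from plan import *
rows([pose(118,R0+g/1000) for g in (11,10,8,6.5,6)])
rows([pose(118,R0+g/1000) for g in (5.5,5,4.5,4,4)])
rows([pose(118,R0+g/1000) for g in (3.6,3.2,2.8,2.4,2.2)])
E
```

```text
[[0.0006,-0.0011,0.0],[0.0012,-0.0022,0.0],[0.0024,-0.0044,0.0],[0.0032,-0.0061,0.0],[0.0035,-0.0066,0.0]]
[[0.0,0.0,0.0],[0.0,0.0,0.0],[0.0,0.0,0.0],[0.0,0.0,0.0],[0.0,0.0,0.0]]
[[0.0003,-0.0006,0.0],[0.0006,-0.0011,0.0],[0.0009,-0.0017,0.0],[0.0012,-0.0022,0.0],[0.0012,-0.0022,0.0]]
[[0.0,0.0,0.0],[0.0,0.0,0.0],[0.0,0.0,0.0],[0.0,0.0,0.0],[0.0,0.0,0.0]]
[[0.0003,-0.0005,0.0],[0.0005,-0.0009,0.0],[0.0007,-0.0013,0.0],[0.001,-0.0018,0.0],[0.0011,-0.002,0.0]]
[[0.0,0.0,0.0],[0.0,0.0,0.0],[0.0,0.0,0.0],[0.0,0.0,0.0],[0.0,0.0,0.0]]
```

Request:
jog_arm(offset=[[0.0006,-0.0011,0.0],[0.0012,-0.0022,0.0],[0.0024,-0.0044,0.0],[0.0032,-0.0061,0.0],[0.0035,-0.0066,0.0]], delta_rot=[[0.0,0.0,0.0],[0.0,0.0,0.0],[0.0,0.0,0.0],[0.0,0.0,0.0],[0.0,0.0,0.0]])

```text
time_s: 4.3
position: [0.5554, 0.1839, 0.0518]
orientation: [[0.855, 0.466, 0.227], [0.451, -0.885, 0.12], [0.257, -0.0, -0.967]]
wrist_force: [0.4, 0.5, 0.1]
finger_gap: 0.0
grip_force: 0.0
```

Request:
jog_arm(offset=[[0.0003,-0.0006,0.0],[0.0006,-0.0011,0.0],[0.0009,-0.0017,0.0],[0.0012,-0.0022,0.0],[0.0012,-0.0022,0.0]], delta_rot=[[0.0,0.0,0.0],[0.0,0.0,0.0],[0.0,0.0,0.0],[0.0,0.0,0.0],[0.0,0.0,0.0]])

```text
time_s: 4.8
position: [0.5563, 0.1823, 0.0518]
orientation: [[0.855, 0.467, 0.227], [0.451, -0.884, 0.12], [0.257, -0.0, -0.966]]
wrist_force: [0.4, -0.1, -0.5]
finger_gap: 0.002
grip_force: 0.0
```

Request:
jog_arm(offset=[[0.0003,-0.0005,0.0],[0.0005,-0.0009,0.0],[0.0007,-0.0013,0.0],[0.001,-0.0018,0.0],[0.0011,-0.002,0.0]], delta_rot=[[0.0,0.0,0.0],[0.0,0.0,0.0],[0.0,0.0,0.0],[0.0,0.0,0.0],[0.0,0.0,0.0]])

```text
time_s: 5.3
position: [0.5572, 0.1807, 0.0518]
orientation: [[0.855, 0.467, 0.227], [0.451, -0.884, 0.12], [0.257, -0.0, -0.966]]
wrist_force: [-0.8, -0.4, 0.1]
finger_gap: 0.003
grip_force: 0.0
```

Request:
jog_arm(offset=[[0.0003,-0.0005,0.0],[0.0005,-0.0009,0.0],[0.0006,-0.0011,0.0],[0.0006,-0.0011,0.0]], delta_rot=[[0.0,0.0,0.0],[0.0,0.0,0.0],[0.0,0.0,0.0],[0.0,0.0,0.0]])

```text
time_s: 5.7
position: [0.5576, 0.1798, 0.0518]
orientation: [[0.855, 0.467, 0.227], [0.451, -0.884, 0.12], [0.257, -0.0, -0.966]]
wrist_force: [0.2, 0.1, 0.3]
finger_gap: 0.004
grip_force: 0.0
```

Request:
jog_arm(offset=[[0.0003,-0.0005,0.0],[0.0005,-0.0009,0.0],[0.0006,-0.0011,0.0],[0.0006,-0.0011,0.0]], delta_rot=[[0.0,0.0,0.0],[0.0,0.0,0.0],[0.0,0.0,0.0],[0.0,0.0,0.0]])

```text
time_s: 6.1
position: [0.5581, 0.1789, 0.0518]
orientation: [[0.855, 0.467, 0.227], [0.451, -0.884, 0.12], [0.257, -0.0, -0.966]]
wrist_force: [-0.8, 0.5, 0.8]
finger_gap: 0.001
grip_force: 0.0
```

Request:
jog_arm(offset=[[0.0002,-0.0004,0.0],[0.0004,-0.0007,0.0],[0.0004,-0.0007,0.0]], delta_rot=[[0.0,0.0,0.0],[0.0,0.0,0.0],[0.0,0.0,0.0]])

```text
time_s: 6.4
position: [0.5584, 0.1784, 0.0518]
orientation: [[0.855, 0.467, 0.227], [0.451, -0.884, 0.12], [0.257, -0.0, -0.966]]
wrist_force: [-0.2, 1.2, 0.3]
finger_gap: -0.003
grip_force: 0.0
```

Request:
jog_arm(offset=[[0.0002,-0.0004,0.0],[0.0004,-0.0007,0.0],[0.0004,-0.0007,0.0]], delta_rot=[[0.0,0.0,0.0],[0.0,0.0,0.0],[0.0,0.0,0.0]])

```text
time_s: 6.7
position: [0.5586, 0.178, 0.0518]
orientation: [[0.855, 0.467, 0.226], [0.451, -0.884, 0.12], [0.256, -0.001, -0.967]]
wrist_force: [0.4, 1.3, 0.5]
finger_gap: -0.002
grip_force: 0.5
```

Request:
jog_arm(offset=[[0.0002,-0.0004,0.0],[0.0004,-0.0007,0.0],[0.0004,-0.0007,0.0]], delta_rot=[[0.0,0.0,0.0],[0.0,0.0,0.0],[0.0,0.0,0.0]])

```text
time_s: 7.0
position: [0.5586, 0.1778, 0.0518]
orientation: [[0.855, 0.467, 0.226], [0.451, -0.884, 0.121], [0.256, -0.001, -0.967]]
wrist_force: [-1.0, 4.1, 2.6]
finger_gap: 0.003
grip_force: 2.6
```

Request:
jog_arm(offset=[[0,0,0]], delta_rot=[[0.0,0.0,0.0]])

```text
time_s: 7.1
position: [0.5585, 0.1778, 0.0518]
orientation: [[0.855, 0.467, 0.226], [0.451, -0.884, 0.121], [0.256, -0.001, -0.967]]
wrist_force: [-1.8, 5.1, 0.9]
finger_gap: -0.001
grip_force: 2.6
```

```bash
cat > step.py <<'E'
import sys, plan
from plan import *
from station import manip
plan.C=np.array([.6592,-.0113]); W,A=.8,.6
def prof(t,S):
    ta=W/A; T=S/W+ta
    if t<ta: return A*t*t/2
    if t<T-ta: return W*ta/2+W*(t-ta)
    return S-A*max(T-t,0)**2/2
s=manip.observe(); f=s['wrist_force']
p,r=load(); d=p[:2]-plan.C; th0=np.degrees(np.arctan2(d[1],d[0])); rad=np.hypot(*d)
m=s['position'][:2]-plan.C; a=np.arctan2(m[1],m[0]); n=np.array([np.cos(a),np.sin(a)]); t_=np.array([-n[1],n[0]])
print('t %.2f Fn %.2f Ft %.2f Fz %.2f grip %.2f | meas th %.2f r %.4f cmd th %.2f r %.4f'%(s['time_s'],f[:2]@n,f[:2]@t_,f[2],s['grip_force'],np.degrees(a),np.hypot(*m),th0,rad), s['joint_pos'].round(2))
if len(sys.argv)>1:
    k,dr=int(sys.argv[1]),float(sys.argv[2])/1000
    try: st=json.load(open('st.json'))
    except: st=dict(t=0.,th=th0,S=np.radians(125.1))
    rows([pose(st['th']+np.degrees(prof(st['t']+.1*(i+1),st['S'])),rad+dr*(i+1)/k) for i in range(k)])
    st['t']+=.1*k; json.dump(st,open('st.json','w')); print(st)
E
python3 - <<'E'
from plan import *
p,r=load(); p=p+np.array([4*3,0,0])*0
# cmd.json already includes first three approach calls; add the five small later ones
p=p+.8*np.array([.0006*2+.0004*3,-.0011*2-.0007*3,0]); json.dump([p.tolist(),r.tolist()],open('cmd.json','w')); print(p)
E
python3 step.py 5 0
```

```text
[0.55900682 0.17739393 0.05200152]
t 7.10 Fn 5.34 Ft -0.82 Fz 0.92 grip 2.65 | meas th 118.03 r 0.2142 cmd th 117.97 r 0.2136 [0.2  0.4  2.02 0.16 0.48 1.15]
[[-0.0007,-0.0004,0.0],[-0.0028,-0.0015,0.0],[-0.0063,-0.0035,0.0],[-0.0112,-0.0063,0.0],[-0.0173,-0.01,0.0]]
[[-0.0001,0.0002,0.0008],[-0.0004,0.0008,0.0036],[-0.0009,0.0018,0.0084],[-0.0018,0.0032,0.0151],[-0.0028,0.0049,0.0237]]
{'t': 0.5, 'th': np.float64(117.96752158077955), 'S': np.float64(2.1834068942449063)}
```

Request:
jog_arm(offset=[[-0.0007,-0.0004,0.0],[-0.0028,-0.0015,0.0],[-0.0063,-0.0035,0.0],[-0.0112,-0.0063,0.0],[-0.0173,-0.01,0.0]], delta_rot=[[-0.0001,0.0002,0.0008],[-0.0004,0.0008,0.0036],[-0.0009,0.0018,0.0084],[-0.0018,0.0032,0.0151],[-0.0028,0.0049,0.0237]])

```text
time_s: 7.6
position: [0.5446, 0.1698, 0.0517]
orientation: [[0.822, 0.532, 0.201], [0.517, -0.846, 0.128], [0.239, -0.001, -0.971]]
wrist_force: [-2.6, 3.2, 2.0]
finger_gap: -0.001
grip_force: 2.2
```

```bash
python3 step.py 3 0
```

```text
t 7.60 Fn 4.07 Ft 0.50 Fz 1.99 grip 2.21 | meas th 122.32 r 0.2143 cmd th 122.26 r 0.2137 [0.18 0.38 2.04 0.19 0.5  1.03]
[[-0.0074,-0.0049,0.0],[-0.0159,-0.0109,0.0],[-0.0254,-0.0182,0.0]]
[[-0.0014,0.0021,0.0105],[-0.0031,0.0046,0.0229],[-0.0052,0.0073,0.0372]]
{'t': 0.8, 'th': 117.96752158077955, 'S': 2.1834068942449063}
```

Request:
jog_arm(offset=[[-0.0074,-0.0049,0.0],[-0.0159,-0.0109,0.0],[-0.0254,-0.0182,0.0]], delta_rot=[[-0.0014,0.0021,0.0105],[-0.0031,0.0046,0.0229],[-0.0052,0.0073,0.0372]])

```text
time_s: 7.9
position: [0.5239, 0.155, 0.0516]
orientation: [[0.761, 0.628, 0.163], [0.614, -0.778, 0.134], [0.211, -0.002, -0.978]]
wrist_force: [-2.8, 3.2, 2.1]
finger_gap: 0.002
grip_force: 1.8
```

```bash
python3 step.py 3 -0.08
```

```text
t 7.90 Fn 4.26 Ft 0.17 Fz 2.12 grip 1.76 | meas th 129.14 r 0.2144 cmd th 128.96 r 0.2137 [0.15 0.36 2.07 0.21 0.54 0.87]
[[-0.0104,-0.0089,0.0],[-0.0214,-0.0194,0.0],[-0.0328,-0.0317,0.0]]
[[-0.0026,0.003,0.0163],[-0.0056,0.0061,0.0344],[-0.0091,0.0094,0.0545]]
{'t': 1.1, 'th': 117.96752158077955, 'S': 2.1834068942449063}
```

Request:
jog_arm(offset=[[-0.0104,-0.0089,0.0],[-0.0214,-0.0194,0.0],[-0.0328,-0.0317,0.0]], delta_rot=[[-0.0026,0.003,0.0163],[-0.0056,0.0061,0.0344],[-0.0091,0.0094,0.0545]])

```text
time_s: 8.2
position: [0.4972, 0.1293, 0.0515]
orientation: [[0.65, 0.752, 0.11], [0.741, -0.659, 0.129], [0.17, -0.002, -0.985]]
wrist_force: [-2.5, 1.0, 1.7]
finger_gap: -0.002
grip_force: 1.3
```

```bash
python3 step.py 3 -0.1
```

```text
t 8.20 Fn 2.54 Ft 0.92 Fz 1.71 grip 1.32 | meas th 139.05 r 0.2145 cmd th 138.76 r 0.2136 [0.1  0.33 2.1  0.21 0.59 0.65]
[[-0.0116,-0.0143,0.0],[-0.0231,-0.0307,0.0],[-0.0339,-0.049,0.0]]
[[-0.0041,0.0034,0.0219],[-0.0088,0.0067,0.0458],[-0.0141,0.0098,0.0711]]
{'t': 1.4000000000000001, 'th': 117.96752158077955, 'S': 2.1834068942449063}
```

Request:
jog_arm(offset=[[-0.0114,-0.0145,0.0],[-0.0227,-0.0309,0.0],[-0.0335,-0.0492,0.0]], delta_rot=[[-0.0041,0.0034,0.0219],[-0.0088,0.0067,0.0458],[-0.0141,0.0098,0.0711]])

```text
time_s: 8.5
position: [0.4698, 0.0896, 0.0513]
orientation: [[0.473, 0.88, 0.052], [0.874, -0.475, 0.104], [0.116, -0.003, -0.993]]
wrist_force: [-2.6, 0.7, -0.0]
finger_gap: 0.003
grip_force: 1.2
```

```bash
python3 - <<'E'
from plan import *
p,r=load(); p=p+.8*np.array([.0004,-.0002,0]); json.dump([p.tolist(),r.tolist()],open('cmd.json','w'))
E
cp cmd.json c0.json; cp st.json s0.json; python3 step.py 3 -0.1;  cp c0.json cmd.json; cp s0.json st.json;  python3 step.py 3 -0.25
```

```text
t 8.50 Fn 2.62 Ft 0.62 Fz -0.00 grip 1.16 | meas th 151.96 r 0.2146 cmd th 151.58 r 0.2131 [0.03 0.3  2.14 0.17 0.65 0.4 ]
[[-0.0093,-0.0192,0.0],[-0.0171,-0.039,0.0],[-0.0233,-0.0594,0.0]]
[[-0.0055,0.0027,0.0255],[-0.0112,0.005,0.051],[-0.0171,0.0068,0.0764]]
{'t': 1.7000000000000002, 'th': 117.96752158077955, 'S': 2.1834068942449063}
t 8.50 Fn 2.62 Ft 0.62 Fz -0.00 grip 1.16 | meas th 151.96 r 0.2146 cmd th 151.58 r 0.2131 [0.03 0.3  2.14 0.17 0.65 0.4 ]
[[-0.0093,-0.0192,0.0],[-0.017,-0.039,0.0],[-0.0231,-0.0594,0.0]]
[[-0.0055,0.0027,0.0255],[-0.0112,0.005,0.051],[-0.0171,0.0068,0.0764]]
{'t': 1.7000000000000002, 'th': 117.96752158077955, 'S': 2.1834068942449063}
```

Request:
jog_arm(offset=[[-0.0092,-0.0192,0.0],[-0.0169,-0.039,0.0],[-0.0231,-0.0594,0.0]], delta_rot=[[-0.0055,0.0027,0.0255],[-0.0112,0.005,0.051],[-0.0171,0.0068,0.0764]])

```text
time_s: 8.8
position: [0.4511, 0.0417, 0.0512]
orientation: [[0.253, 0.968, 0.011], [0.966, -0.253, 0.058], [0.059, -0.004, -0.998]]
wrist_force: [-2.9, 0.4, -0.6]
finger_gap: -0.002
grip_force: 1.0
```

```bash
cp cmd.json c0.json; cp st.json s0.json; for d in 0 -0.15 -0.3; do cp c0.json cmd.json; cp s0.json st.json;  python3 step.py 3 $d; cp cmd.json c$d.json; done
```

```text
t 8.80 Fn 2.92 Ft 0.33 Fz -0.62 grip 1.03 | meas th 165.72 r 0.2147 cmd th 165.33 r 0.2128 [-0.04  0.29  2.16  0.09  0.69  0.14]
[[-0.0046,-0.0208,0.0],[-0.0074,-0.0419,0.0],[-0.0086,-0.0631,0.0]]
[[-0.0059,0.0013,0.0255],[-0.012,0.0021,0.0509],[-0.0182,0.0025,0.0764]]
{'t': 2.0, 'th': 117.96752158077955, 'S': 2.1834068942449063}
t 8.80 Fn 2.92 Ft 0.33 Fz -0.62 grip 1.03 | meas th 165.72 r 0.2147 cmd th 179.08 r 0.2128 [-0.04  0.29  2.16  0.09  0.69  0.14]
[[0.0041,0.0423,0.0],[0.0013,0.0212,0.0],[0.0002,0.0,0.0]]
[[0.0122,-0.0012,-0.0509],[0.0061,-0.0004,-0.0255],[0.0,0.0,0.0]]
{'t': 2.0, 'th': 117.96752158077955, 'S': 2.1834068942449063}
t 8.80 Fn 2.92 Ft 0.33 Fz -0.62 grip 1.03 | meas th 165.72 r 0.2147 cmd th 179.08 r 0.2128 [-0.04  0.29  2.16  0.09  0.69  0.14]
[[0.0042,0.0423,0.0],[0.0014,0.0212,0.0],[0.0004,0.0,0.0]]
[[0.0122,-0.0012,-0.0509],[0.0061,-0.0004,-0.0255],[0.0,0.0,0.0]]
{'t': 2.0, 'th': 117.96752158077955, 'S': 2.1834068942449063}
```

Request:
jog_arm(offset=[[-0.0044,-0.0208,0.0],[-0.0071,-0.0419,0.0],[-0.0083,-0.0632,0.0]], delta_rot=[[-0.0059,0.0013,0.0255],[-0.012,0.0021,0.0509],[-0.0182,0.0025,0.0764]])

```text
time_s: 9.1
position: [0.4445, -0.009, 0.0511]
orientation: [[0.016, 1.0, -0.004], [1.0, -0.016, 0.002], [0.002, -0.004, -1.0]]
wrist_force: [-1.7, 0.6, 0.8]
finger_gap: 0.0
grip_force: 1.0
```

```bash
python3 - <<'E'
from plan import *
p,r=json.load(open('c0.json')); p[0]+=.00024; p[1]-=.00008; json.dump([p,r],open('cmd.json','w'))
E
cp cmd.json cB.json; cp st.json sB.json; for d in -0.25 -0.1; do cp cB.json cmd.json; cp sB.json st.json;  python3 step.py 3 $d; done
```

```text
t 9.10 Fn 1.68 Ft -0.55 Fz 0.78 grip 1.01 | meas th 179.40 r 0.2147 cmd th 179.10 r 0.2125 [-0.12  0.28  2.16  0.    0.7  -0.11]
[[0.0006,-0.0212,0.0],[0.0029,-0.0423,0.0],[0.0069,-0.0631,0.0]]
[[-0.0061,-0.0002,0.0254],[-0.0122,-0.0008,0.0509],[-0.0182,-0.0019,0.0764]]
{'t': 2.3, 'th': 117.96752158077955, 'S': 2.1834068942449063}
t 9.10 Fn 1.68 Ft -0.55 Fz 0.78 grip 1.01 | meas th 179.40 r 0.2147 cmd th 179.10 r 0.2125 [-0.12  0.28  2.16  0.    0.7  -0.11]
[[0.0006,-0.0212,0.0],[0.0028,-0.0423,0.0],[0.0067,-0.0632,0.0]]
[[-0.0061,-0.0002,0.0254],[-0.0122,-0.0008,0.0509],[-0.0182,-0.0019,0.0764]]
{'t': 2.3, 'th': 117.96752158077955, 'S': 2.1834068942449063}
```

Request:
jog_arm(offset=[[0.0009,-0.0212,0.0],[0.0032,-0.0422,0.0],[0.0072,-0.063,0.0]], delta_rot=[[-0.0061,-0.0002,0.0254],[-0.0122,-0.0008,0.0509],[-0.0182,-0.0019,0.0764]])

```text
time_s: 9.4
position: [0.4501, -0.0595, 0.051]
orientation: [[-0.223, 0.975, 0.007], [0.973, 0.223, -0.054], [-0.054, -0.005, -0.999]]
wrist_force: [-3.5, 0.1, 0.3]
finger_gap: 0.002
grip_force: 1.4
```

```bash
python3 - <<'E'
from plan import *
p,r=load(); p=p+.8*np.array([.0005,.0002,0]); json.dump([p.tolist(),r.tolist()],open('cmd.json','w'))
E
cp cmd.json cB.json; cp st.json sB.json; for d in -0.3 -0.05; do cp cB.json cmd.json; cp sB.json st.json;  python3 step.py 3 $d; done
```

```text
t 9.40 Fn 3.34 Ft -0.88 Fz 0.28 grip 1.40 | meas th -167.01 r 0.2146 cmd th -167.18 r 0.2120 [-0.19  0.29  2.15 -0.08  0.68 -0.36]
[[0.0057,-0.0205,0.0],[0.0129,-0.0404,0.0],[0.0217,-0.0596,0.0]]
[[-0.0059,-0.0016,0.0254],[-0.0117,-0.0037,0.0509],[-0.0173,-0.0062,0.0763]]
{'t': 2.5999999999999996, 'th': 117.96752158077955, 'S': 2.1834068942449063}
t 9.40 Fn 3.34 Ft -0.88 Fz 0.28 grip 1.40 | meas th -167.01 r 0.2146 cmd th -167.18 r 0.2120 [-0.19  0.29  2.15 -0.08  0.68 -0.36]
[[0.0056,-0.0205,0.0],[0.0127,-0.0404,0.0],[0.0215,-0.0598,0.0]]
[[-0.0059,-0.0016,0.0254],[-0.0117,-0.0037,0.0509],[-0.0173,-0.0062,0.0763]]
{'t': 2.5999999999999996, 'th': 117.96752158077955, 'S': 2.1834068942449063}
```

Request:
jog_arm(offset=[[0.0056,-0.0205,0.0],[0.0127,-0.0404,0.0],[0.0215,-0.0598,0.0]], delta_rot=[[-0.0059,-0.0016,0.0254],[-0.0117,-0.0037,0.0509],[-0.0173,-0.0062,0.0763]])

```text
time_s: 9.7
position: [0.4674, -0.1075, 0.051]
orientation: [[-0.445, 0.894, 0.046], [0.888, 0.448, -0.1], [-0.11, -0.004, -0.994]]
wrist_force: [-3.1, -1.3, -0.1]
finger_gap: -0.0
grip_force: 1.4
```

```bash
cp cmd.json cB.json; cp st.json sB.json; for d in -0.2 0.05; do cp cB.json cmd.json; cp sB.json st.json;  python3 step.py 3 $d; done
```

```text
t 9.70 Fn 3.37 Ft -0.18 Fz -0.12 grip 1.37 | meas th -153.36 r 0.2145 cmd th -153.40 r 0.2120 [-0.26  0.31  2.13 -0.14  0.64 -0.62]
[[0.0103,-0.0185,0.0],[0.0218,-0.0358,0.0],[0.0337,-0.0509,0.0]]
[[-0.0054,-0.003,0.0255],[-0.0104,-0.0063,0.0505],[-0.0148,-0.0097,0.0736]]
{'t': 2.8999999999999995, 'th': 117.96752158077955, 'S': 2.1834068942449063}
t 9.70 Fn 3.37 Ft -0.18 Fz -0.12 grip 1.37 | meas th -153.36 r 0.2145 cmd th -153.40 r 0.2120 [-0.26  0.31  2.13 -0.14  0.64 -0.62]
[[0.0102,-0.0185,0.0],[0.0216,-0.0359,0.0],[0.0334,-0.0511,0.0]]
[[-0.0054,-0.003,0.0255],[-0.0104,-0.0063,0.0505],[-0.0148,-0.0097,0.0736]]
{'t': 2.8999999999999995, 'th': 117.96752158077955, 'S': 2.1834068942449063}
```

Request:
jog_arm(offset=[[0.0102,-0.0185,0.0],[0.0216,-0.0359,0.0],[0.0334,-0.0511,0.0]], delta_rot=[[-0.0054,-0.003,0.0255],[-0.0104,-0.0063,0.0505],[-0.0148,-0.0097,0.0736]])

```text
time_s: 10.0
position: [0.4946, -0.1487, 0.051]
orientation: [[-0.632, 0.768, 0.103], [0.757, 0.641, -0.129], [-0.165, -0.003, -0.986]]
wrist_force: [-2.4, -1.6, -0.1]
finger_gap: -0.0
grip_force: 1.5
```

```bash
cp cmd.json cB.json; cp st.json sB.json; for d in 0 0.25; do cp cB.json cmd.json; cp sB.json st.json;  python3 step.py 2 $d; done
```

```text
t 10.00 Fn 2.82 Ft -0.33 Fz -0.11 grip 1.48 | meas th -140.15 r 0.2143 cmd th -140.18 r 0.2120 [-0.32  0.34  2.09 -0.16  0.58 -0.89]
[[0.0118,-0.0132,0.0],[0.0233,-0.0245,0.0]]
[[-0.0038,-0.0034,0.0213],[-0.0071,-0.0068,0.0406]]
{'t': 3.0999999999999996, 'th': 117.96752158077955, 'S': 2.1834068942449063}
t 10.00 Fn 2.82 Ft -0.33 Fz -0.11 grip 1.48 | meas th -140.15 r 0.2143 cmd th -140.18 r 0.2120 [-0.32  0.34  2.09 -0.16  0.58 -0.89]
[[0.0117,-0.0133,0.0],[0.0231,-0.0248,0.0]]
[[-0.0038,-0.0034,0.0213],[-0.0071,-0.0068,0.0406]]
{'t': 3.0999999999999996, 'th': 117.96752158077955, 'S': 2.1834068942449063}
```

Request:
jog_arm(offset=[[0.0118,-0.0132,0.0],[0.0232,-0.0246,0.0]], delta_rot=[[-0.0038,-0.0034,0.0213],[-0.0071,-0.0068,0.0406]])

```text
time_s: 10.2
position: [0.5136, -0.1685, 0.0511]
orientation: [[-0.719, 0.681, 0.142], [0.667, 0.733, -0.135], [-0.195, -0.002, -0.981]]
wrist_force: [-2.1, -2.4, -1.2]
finger_gap: -0.003
grip_force: 1.5
```

```bash
python3 - <<'E'
from plan import *
p,r=load(); p=p+.8*np.array([.0001,.0002,0]); json.dump([p.tolist(),r.tolist()],open('cmd.json','w'))
E
cp cmd.json cB.json; cp st.json sB.json; for d in 0 0.25; do cp cB.json cmd.json; cp sB.json st.json;  python3 step.py 2 $d; done
```

```text
t 10.20 Fn 3.24 Ft 0.07 Fz -1.17 grip 1.49 | meas th -132.82 r 0.2143 cmd th -132.86 r 0.2121 [-0.35  0.36  2.07 -0.15  0.54 -1.05]
[[0.0109,-0.0096,0.0],[0.0211,-0.0176,0.0]]
[[-0.0028,-0.0031,0.0174],[-0.0051,-0.006,0.033]]
{'t': 3.3, 'th': 117.96752158077955, 'S': 2.1834068942449063}
t 10.20 Fn 3.24 Ft 0.07 Fz -1.17 grip 1.49 | meas th -132.82 r 0.2143 cmd th -132.86 r 0.2121 [-0.35  0.36  2.07 -0.15  0.54 -1.05]
[[0.0108,-0.0097,0.0],[0.0209,-0.0178,0.0]]
[[-0.0028,-0.0031,0.0174],[-0.0051,-0.006,0.033]]
{'t': 3.3, 'th': 117.96752158077955, 'S': 2.1834068942449063}
```

Steady at about 3 N, so I continue with roughly the middle of the two plans.

Request:
jog_arm(offset=[[0.0109,-0.0096,0.0],[0.021,-0.0177,0.0]], delta_rot=[[-0.0028,-0.0031,0.0174],[-0.0051,-0.006,0.033]])

```text
time_s: 10.4
position: [0.5308, -0.1827, 0.0512]
orientation: [[-0.78, 0.601, 0.175], [0.586, 0.799, -0.134], [-0.22, -0.002, -0.976]]
wrist_force: [-1.8, -1.7, 0.2]
finger_gap: 0.006
grip_force: 1.6
```

```bash
python3 - <<'E'
from plan import *
p,r=load(); p=p+.8*np.array([.0001,.0001,0]); json.dump([p.tolist(),r.tolist()],open('cmd.json','w'))
E
cp cmd.json cB.json; cp st.json sB.json; for d in 0.05 0.25; do cp cB.json cmd.json; cp sB.json st.json;  python3 step.py 2 $d; done
```

```text
t 10.40 Fn 2.41 Ft -0.42 Fz 0.18 grip 1.59 | meas th -126.85 r 0.2142 cmd th -126.92 r 0.2122 [-0.38  0.38  2.04 -0.12  0.51 -1.2 ]
[[0.0092,-0.0066,0.0],[0.0173,-0.012,0.0]]
[[-0.0019,-0.0027,0.0136],[-0.0034,-0.005,0.0253]]
{'t': 3.5, 'th': 117.96752158077955, 'S': 2.1834068942449063}
t 10.40 Fn 2.41 Ft -0.42 Fz 0.18 grip 1.59 | meas th -126.85 r 0.2142 cmd th -126.92 r 0.2122 [-0.38  0.38  2.04 -0.12  0.51 -1.2 ]
[[0.0091,-0.0067,0.0],[0.0172,-0.0122,0.0]]
[[-0.0019,-0.0027,0.0136],[-0.0034,-0.005,0.0253]]
{'t': 3.5, 'th': 117.96752158077955, 'S': 2.1834068942449063}
```

Request:
jog_arm(offset=[[0.0092,-0.0066,0.0],[0.0173,-0.012,0.0]], delta_rot=[[-0.0019,-0.0027,0.0136],[-0.0034,-0.005,0.0253]])

```text
time_s: 10.6
position: [0.5449, -0.1923, 0.0513]
orientation: [[-0.82, 0.536, 0.201], [0.521, 0.844, -0.129], [-0.239, -0.001, -0.971]]
wrist_force: [-2.1, -2.0, 0.1]
finger_gap: -0.002
grip_force: 1.8
```

```bash
python3 - <<'E'
from plan import *
p,r=load(); p=p+.8*np.array([.0001,.0002,0]); json.dump([p.tolist(),r.tolist()],open('cmd.json','w'))
E
cp cmd.json cB.json; cp st.json sB.json; for d in 0.1 0.3; do cp cB.json cmd.json; cp sB.json st.json;  python3 step.py 2 $d; done
```

```text
t 10.60 Fn 2.87 Ft -0.70 Fz 0.12 grip 1.77 | meas th -122.28 r 0.2141 cmd th -122.38 r 0.2122 [-0.39  0.39  2.02 -0.09  0.49 -1.32]
[[0.0069,-0.0043,0.0],[0.0126,-0.0077,0.0]]
[[-0.0013,-0.002,0.0098],[-0.0022,-0.0037,0.0176]]
{'t': 3.7, 'th': 117.96752158077955, 'S': 2.1834068942449063}
t 10.60 Fn 2.87 Ft -0.70 Fz 0.12 grip 1.77 | meas th -122.28 r 0.2141 cmd th -122.38 r 0.2122 [-0.39  0.39  2.02 -0.09  0.49 -1.32]
[[0.0069,-0.0044,0.0],[0.0125,-0.0079,0.0]]
[[-0.0013,-0.002,0.0098],[-0.0022,-0.0037,0.0176]]
{'t': 3.7, 'th': 117.96752158077955, 'S': 2.1834068942449063}
```

Request:
jog_arm(offset=[[0.0069,-0.0043,0.0],[0.0126,-0.0077,0.0]], delta_rot=[[-0.0013,-0.002,0.0098],[-0.0022,-0.0037,0.0176]])

```text
time_s: 10.8
position: [0.5552, -0.1984, 0.0514]
orientation: [[-0.844, 0.49, 0.22], [0.474, 0.872, -0.124], [-0.252, -0.001, -0.968]]
wrist_force: [-1.0, -2.6, -0.6]
finger_gap: 0.003
grip_force: 1.6
```

```bash
python3 - <<'E'
from plan import *
p,r=load(); p=p+.8*np.array([.0001,.0002,0]); json.dump([p.tolist(),r.tolist()],open('cmd.json','w'))
E
python3 step.py 4 0.4
```

```text
t 10.80 Fn 2.78 Ft 0.45 Fz -0.64 grip 1.55 | meas th -119.08 r 0.2141 cmd th -119.19 r 0.2123 [-0.4   0.41  2.01 -0.06  0.48 -1.41]
[[0.0043,-0.0025,0.0],[0.0072,-0.0042,0.0],[0.0088,-0.0051,0.0],[0.009,-0.0054,0.0]]
[[-0.0007,-0.0012,0.006],[-0.0011,-0.0021,0.0101],[-0.0014,-0.0026,0.0122],[-0.0014,-0.0026,0.0126]]
{'t': 4.1000000000000005, 'th': 117.96752158077955, 'S': 2.1834068942449063}
```

Request:
jog_arm(offset=[[0.0044,-0.0024,0.0],[0.0073,-0.004,0.0]], delta_rot=[[-0.0007,-0.0012,0.006],[-0.0011,-0.0021,0.0101]])

```text
time_s: 11.0
position: [0.5611, -0.2015, 0.0514]
orientation: [[-0.857, 0.462, 0.23], [0.446, 0.887, -0.12], [-0.259, -0.0, -0.966]]
wrist_force: [-2.9, -3.9, -0.4]
finger_gap: 0.0
grip_force: 2.6
```

```bash
python3 step.py
```

```text
t 11.00 Fn 4.82 Ft -0.77 Fz -0.35 grip 2.59 | meas th -117.29 r 0.2140 cmd th -116.93 r 0.2128 [-0.41  0.41  2.   -0.04  0.47 -1.46]
```

Request:
jog_arm(offset=[[0.0015,-0.001,0.0],[0.0017,-0.0013,0.0],[0.0017,-0.0013,0.0]], delta_rot=[[-0.0003,-0.0005,0.0021],[-0.0003,-0.0005,0.0025],[-0.0003,-0.0005,0.0025]])

```text
time_s: 11.3
position: [0.5621, -0.202, 0.0515]
orientation: [[-0.86, 0.455, 0.232], [0.44, 0.89, -0.119], [-0.26, -0.0, -0.965]]
wrist_force: [-2.9, -4.7, -1.7]
finger_gap: -0.002
grip_force: 3.0
```

```bash
python3 - <<'E'
from plan import *
from h import *
np.set_printoptions(precision=4,suppress=True)
s=manip.observe(); print(s['time_s'],s['position'],s['wrist_force'],s['grip_force'])
for k,c in enumerate(['top','scene','top','scene']):
    f,o=look(c,['red_jar'])
    if k==1: cv2.imwrite("pics/s2.png",f['frame'][60:330,30:470,::-1])
    for n,(cf,xy,p) in o.items():
        t=p[p[:,2]>.14]; q=np.percentile(t,[1,99],axis=0).mean(0)-np.r_[C,0]; print(c,cf,q,np.degrees(np.arctan2(q[1],q[0]))%360)
s=manip.observe(); print(s['time_s'],s['position'],s['wrist_force'],s['grip_force'],s['joint_vel'])
E
```

```text
11.3 [ 0.5621 -0.202   0.0515] [-2.8889 -4.6996 -1.6687] 2.950192764401436
top 0.58 [-0.0846  0.0005  0.1538] 179.67254909465103
scene 0.57 [-0.0815  0.0004  0.1514] 179.6874986004746
top 0.82 [-0.085   0.0006  0.153 ] 179.61365492974454
scene 0.78 [-0.0831  0.0007  0.1512] 179.522100578056
11.7 [ 0.562  -0.2019  0.0515] [-3.2334 -4.792  -1.6278] 3.002694323658943 [-0.0009  0.0017  0.001  -0.0004  0.0009  0.0005]
```

View pics/s2.png

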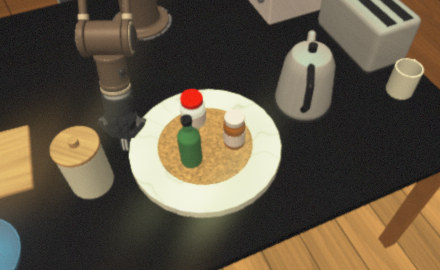

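The picture shows the red jar at the very front (190,105 in the crop, towards the arm). All jars are standing, the finger rests on the rim by the canister, and the angle measures 179.6°. The stone is still, so I withdraw radially and then back towards the robot.

Request:
jog_arm(offset=[[-0.0058,-0.0111,0],[-0.02,-0.015,0],[-0.05,-0.015,0],[-0.09,-0.01,0],[-0.12,0,0]], delta_rot=[[0,0,0],[0,0,0],[0,0,0],[0,0,0],[0,0,0]])

```text
time_s: 12.2
position: [0.4646, -0.2009, 0.0516]
orientation: [[-0.859, 0.457, 0.232], [0.441, 0.89, -0.118], [-0.26, 0.001, -0.966]]
wrist_force: [0.2, 0.5, -0.6]
finger_gap: -0.001
grip_force: 0.0
```

Request:
jog_arm(offset=[[0,0,0.05],[0,0,0.1],[0,0,0.15],[0,0,0.15],[0,0,0.15]], delta_rot=[[0,0,0],[0,0,0],[0,0,0],[0,0,0],[0,0,0]])

```text
time_s: 12.7
position: [0.4672, -0.2014, 0.1733]
orientation: [[-0.858, 0.456, 0.236], [0.44, 0.89, -0.119], [-0.264, 0.001, -0.964]]
wrist_force: [0.1, 1.4, 0.1]
finger_gap: 0.002
grip_force: 0.0
```

```bash
python3 - <<'E'
from plan import *
from h import *
np.set_printoptions(precision=4,suppress=True)
for k,c in enumerate(['top','scene','top','scene']):
    f,o=look(c,['red_jar','canister','kettle'])
    for n,(cf,xy,p) in o.items():
        if n=='red_jar':
            t=p[p[:,2]>.14]; q=np.percentile(t,[1,99],axis=0).mean(0)-np.r_[C,0]; print(c,cf,np.degrees(np.arctan2(q[1],q[0]))%360)
        elif k<2:
            t=p[p[:,2]>np.percentile(p[:,2],95)-.012]; print(n,cf,np.percentile(t,[1,99],axis=0).mean(0))
cv2.imwrite("pics/s3.png",f['frame'][60:330,30:470,::-1])
s=manip.observe(); print(s['time_s'],s['position'],s['wrist_force'])
E
```

```text
top 0.75 179.18243819492832
kettle 0.75 [0.6088 0.3192 0.2177]
scene 0.93 180.48498472849218
canister 0.9 [ 0.6097 -0.3122  0.1707]
kettle 0.59 [0.6144 0.3165 0.2178]
top 0.64 179.57958397352112
scene 0.76 179.73089805116962
13.5 [ 0.4669 -0.2011  0.1718] [-0.6035  0.531  -0.0985]
```

View pics/s3.png

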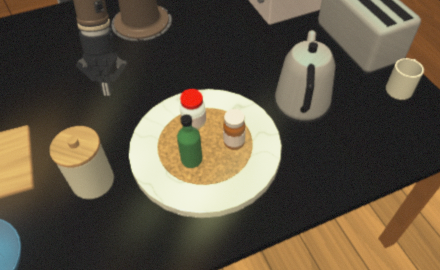

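The arm is clear at (105,80), the red jar is at the front (190,105), and everything is standing and still.

```bash
python3 -c "
from station import manip
print(manip.finish_job())"
```

```text
the job is handed in; nothing more can be done
None
```

The job is handed in: the red-lidded jar is at the very front (about 179.6° measured, 180° being straight at the robot) after one unbroken turn at up to 0.8 rad/s. The push read about 2–5 N throughout. The finger reached far enough to travel with the rim the whole way, so nothing was left to slide past. Everything on the Susan is still standing, the kettle and canister did not move, and the arm was clear at 13.5 s.

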